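Lock the levelling screw of the sample platform

TASK

The platform under the tube rack has been levelled; now lock its front levelling screw. Gently set the larger hold key over the screw's square head, fully down and with its tail between the two prongs, and let go of it; then turn the jam nut clockwise by its lever until it is tight, about 8 N of push at the lever's peg and never as much as 16 N, while the key keeps the screw from turning. Leave the key standing on the screw and do not disturb anything else.

Things in the scene. Friction and masses are not known exactly. Their poses are not given: they have to be found in the camera images.
- platform: fixed aluminium levelling platform with a bolted white tube rack. Origin on the bench under the axis of its front levelling screw; x points across the plate to the rack, y to its left, z up. The lug round the screw is 62 mm wide, its top 30 mm above the bench; the 240 mm wide plate begins 50 mm behind the screw axis, the 125 mm high rack 135 mm behind it
- fork: dark steel fork fixed on the platform 80 mm behind the screw axis (platform +x): two prongs 10 mm thick (y), 12 mm deep (x), tops 84 mm above the bench, an 18 mm gap between them centred on platform y = 0. Origin between the prongs at the plate's top, 30 mm above the bench
- screw_top (a point): centre of the top face of the front levelling screw's square steel head, 70 mm above the bench. Head 26 mm square, 18 mm tall; its flats are within 3 degrees of the platform's x and y. The screw turns about the vertical with a light friction of 0.1 N m: a tightening nut drags it round unless it is held
- screw_index (a point): tip of the small index needle of the screw, 36 mm from the axis and 49 mm above the bench, pointing to platform -x: it shows the setting of the screw, which must not be lost (up to 12 mm of travel at the tip, about 20 degrees, is allowed for the play of the key)
- lever_peg (a point): upright round steel peg at the end of the jam nut's flat lever: 12 mm diameter, 85 mm from the screw axis, from 41 mm (top of the lever) to 85 mm above the bench; the point is on its axis, 68 mm up. At the start the lever points 150 to 220 degrees counterclockwise from platform x. Running the nut down, clockwise from above, takes under 1 N at the peg; it stays where it is left
- lever: the lever of the steel jam nut under the square head, clamped on it at an angle that differs each time, so the nut meets its seat with the lever anywhere from 85 to 121 degrees from platform x: feel for it. It then drags the screw (1 to 2 N at the peg) through the key's play, up to 0.2 rad, until the tail meets the fork; then the force rises steeply, 10 N in 0.05 to 0.1 rad. Origin as the platform's, on the bench
- key_grip (a point): the larger hold key, 0.22 kg, plain steel, standing on the bench: centre of its upright flat grip, 42 mm above the key's underside. Grip 30 mm (x) by 18 mm (y), from 22 to 54 mm above the underside. Below it is a 42 mm square socket block 22 mm tall, open underneath: square hole of 28 mm with a 3 mm chamfered mouth, 16 mm deep. Axes: x along the tail, z up
- key_socket (a point): the roof of the larger key's socket, on its axis, 16 mm above its underside; it meets the screw's top when the key is fully down
- key_tail (a point): point on the larger key's tail 85 mm from its axis along key x, 8 mm above the underside; the tail is a 10 mm square bar that reaches 100 mm from the axis
- spare_grip (a point): a smaller spare key of the same make (28 mm socket block, too small for the screw, 55 mm tail), not needed: centre of its grip, 42 mm above the bench. The two keys may stand in each other's place, one left and one right of the platform
- vial: clear vial 30 mm wide, 55 mm tall, standing on the bench; origin under its centre
- cup_a: clear plastic cup 84 mm wide, 75 mm tall; origin under its centre
- cup_b: clear plastic cup 84 mm wide, 75 mm tall; origin under its centre
- jar: amber glass jar 56 mm wide, 70 mm tall; origin under its centre
- pot: white pot 34 mm wide, 50 mm tall, standing on the platform; origin under its centre
- spatula: spatula 190 mm long lying on the bench; origin under its centre
- key: the larger hold key itself: origin under its centre, axes as at its grip
Not all that is in view belongs to the job. Leave any purple or red look-alike of the key alone.

How it is judged:
On the way, in this order (a step that is already met when the one before it is completed fails the run):
1. the larger key sits fully down on the screw's head, tail between the prongs, and is let go (distance between key_socket and screw_top below 0.006 m and y of key_tail in the frame of platform between -0.012 and 0.012 m and x of key_tail in the frame of platform above 0.05 m and angle between key_socket's own z axis and vertical below 0.12 rad and contact force between the fingers and key below 0.1 N), for 0.2 s.
2. the nut is tightened on its seat: the key's tail bears on the fork with more than 4 N, key not touched by the robot, setting kept (all of step 1 and contact force between key and fork above 4 N and contact force between the arm and key below 0.1 N and distance of screw_index from where it was at the start of the episode below 0.0125 m), for 0.2 s.
At the end, for the whole second after the job is handed in: The key rests fully down on the screw's head (socket roof within 6 mm of its top, tail between the prongs within 12 mm, upright within 7 degrees), the lever's peg is over 55 mm to platform +y of the screw axis, and the index tip is within 12.5 mm of where it began (distance between key_socket and screw_top below 0.006 m and y of key_tail in the frame of platform between -0.012 and 0.012 m and x of key_tail in the frame of platform above 0.05 m and angle between key_socket's own z axis and vertical below 0.12 rad and y of lever_peg in the frame of platform above 0.055 m and distance of screw_index from where it was at the start of the episode below 0.0125 m and linear speed of key below 0.02 m/s); the robot touches nothing.
It fails at once if the nut is overtightened or the key is forced: the key presses on the fork with more than 16 N (contact force between key and fork above 16 N).
It fails at once if the setting is lost: the screw's index tip moves more than 16 mm (distance of screw_index from where it was at the start of the episode above 0.016 m).
It fails at once if the smaller key, the vial, a cup, the amber jar, the white pot or the spatula is moved more than 30 mm (distance of any of spare_grip, vial, cup_a, cup_b, jar, pot, spatula from where it was at the start of the episode above 0.03 m).
It also fails if it takes over 58 s, if anything falls off the work surface, if the arm or the gripper's body presses on something with over 40 N, if the wrist force passes 120 N, or if a joint passes its speed limit or range.

ROBOT

A 6-joint arm with a two-finger parallel gripper is mounted at the origin on the work surface. World frame = base frame: x ahead of the robot, y to its left, z up, the work surface at z = 0. Lengths are in m, angles in rad, forces in N, time in s.
With the tool pointing down it reaches from about 0.35 to 0.775 m from the base axis. Payload 7.3 kg.
Tool frame: the origin (TCP) lies on the centre line of the jaws, within the pads' length; the fingertips stand 25 mm ahead of it and the grasp point (between the pads) lies 6 mm ahead of it; z points along the fingers, x is the direction in which the jaws open and shut, and the axes are right-handed (so a half turn about z gives the same grasp; the last joint's range is limited). The gripper opens to 92 mm and grips with 3 to 60 N. Pads are 19 mm wide; open, the fingers measure 130 mm over their backs; the gripper's body (75 mm by 190 mm) begins 47 mm behind the grasp point.
Start: joints at [1.19, 0.342, 1.524, -0, 1.275, -0.146], TCP at [0.122, 0.511, 0.252] pointing down, gripper open.
Joint ranges: [-2.53, 2.53], [-0.77, 2.02], [0.04, 2.7], [-1, 4.14], [0.28, 2.66], [-3.11, 3.11]. Speed limits (rad/s): [2.57, 2.57, 3.14, 3.14, 3.14, 3.14].

INTERFACE

Orientations are given as a rotation vector (axis times angle).
In Python, from bench import bot gives the robot as it stands.
- The arm moves only by the tool move_arm, never from a script. Its argument "series" is a list of rows, each a list of 4 numbers: the shift along the tool's x, y, z as a fraction of full scale, then the turn about the tool's z as a fraction of full scale. In form: [[x, y, z, turn], ...]. A call has exactly 5 rows; each row is the pose to reach, as a shift and turn from the pose commanded when the call began, along the tool's axes at that moment; what a row does not reach only later rows make up. Full scale, the value 1, is 300 mm for a shift and 45 degrees for a turn. A row lasts 1/8 s, in which the tool goes at most 62.5 mm and 10.7 degrees, less where a joint would pass 70% of its speed; a pose out of reach is approached as far as the arm can. A call with a number of a shift or a turn outside -1 to 1 is refused whole. A call with a gripper value outside its range is refused whole. "gripper" is the opening, from 0 (shut) to 1 (fully open), set as the call begins (left out, the last holds). The fingers move at their own pace and stop on an object; "squeeze" is the grip in N (left out, the last holds). Time passes only in rows, so rows that repeat a pose let the fingers close, or fill a call up. It gives the time, the measured TCP pose, the force and the opening at its end, in the units of the state.
- bot.state(): the state, without advancing time (a new reading comes with each control period).
- bot.snapshot(name): name is "scene" or "top" or "wrist"; returns a dict with "img" (384x512x3 uint8, red, green, blue), "fovy" (degrees; the focal length in pixels is half the picture's height over the tangent of half this angle, whatever the lens; pixels are square), "cx", "cy" (the principal point, pixels), "view" (4x4, takes a point from world to camera coordinates); the wrist camera has in their place "hand_eye" (4x4, takes a point from camera to tool coordinates, whose origin is the TCP and whose axes are the tool frame's). Camera axes: x right, y down, z forward; pixel columns grow to the right and rows downward; lengths in m; the calibration is good to about 2 mm. A picture is of the moment at which its call begins: read the wrist's pose just before it. There is no depth.
- bot.close_job(): hands the job in, once; it reports no verdict.
The state is a dict: "time": time; "joint_positions": joint angles; "joint_velocities": joint speeds; "effort": joint torques, N m; "tcp_pos": TCP position; "eef_rot": TCP orientation; "force": force on the tool from outside, world axes, zero at the start; "torque": the same for the moment, N m; "opening": finger opening in m.
Only numpy, scipy, OpenCV 4.12 (cv2) and the standard library are available. Lean on these libraries where they do the work, as an engineer would, in place of code of your own. Each camera call takes 0.05 s, during which the arm holds its last target.

## Working session

There is one attempt and no reset: what is moved stays moved. The work goes in short steps, Python scripts to look and compute and a tool call to move; the robot and the scene stay as the last step left them, time stands still between calls to the robot, and variables do not carry over. Pictures are saved under pics/ and viewed, and the job is handed in when it is done.

Besides the shell and the picture viewer there is one more tool, called as a command line: name --pt "numbers of a row" for each row, then --argument value for the rest. move_arm: Moves the arm, as the interface text tells. Its arguments: {"type":"object","properties":{"series":{"type":"array","items":{"type":"array","items":{"type":"number","minimum":-1,"maximum":1}}},"gripper":{"type":"number"},"squeeze":{"type":"number"}},"required":["series"]}

```bash
ls; mkdir -p pics; cat > h.py <<'E'
import numpy as np, cv2
from scipy.spatial.transform import Rotation as R
from bench import bot
def snap(n,fn):
    s=bot.state(); d=bot.snapshot(n); cv2.imwrite(fn,d["img"][:,:,::-1])
    if n=="wrist":
        T=np.eye(4);T[:3,:3]=R.from_rotvec(s["eef_rot"]).as_matrix();T[:3,3]=s["tcp_pos"]
        d["c2w"]=T@np.array(d["hand_eye"])
    else: d["c2w"]=np.linalg.inv(np.array(d["view"]))
    f=d["img"].shape[0]/2/np.tan(np.radians(d["fovy"])/2)
    d["f"]=f; return d
def cast(d,u,v,z):
    r=np.array([(u-d["cx"])/d["f"],(v-d["cy"])/d["f"],1]); r=d["c2w"][:3,:3]@r; o=d["c2w"][:3,3]
    return o+r*(z-o[2])/r[2]
def proj(d,p):
    q=np.linalg.inv(d["c2w"])@np.append(p,1); return d["cx"]+d["f"]*q[0]/q[2], d["cy"]+d["f"]*q[1]/q[2]
def save(d,fn): 
    import pickle; pickle.dump({k:d[k] for k in("img","cx","cy","f","c2w")},open(fn,"wb"))
def load(fn):
    import pickle; return pickle.load(open(fn,"rb"))
E
python3 - <<'E'
from h import *
for n in("scene","top","wrist"):
    d=snap(n,f"pics/{n}0.png"); save(d,n+"0.pkl"); print(n,d["fovy"],d["c2w"].round(3).tolist())
s=bot.state();print(s)
E
```

```text
pics
scene 56.97014081281844 [[0.824, 0.414, -0.387, 0.902], [0.566, -0.602, 0.563, -0.576], [0.0, -0.683, -0.73, 0.855], [0.0, 0.0, 0.0, 1.0]]
top 50.33053568992995 [[0.019, -0.995, 0.102, 0.377], [-1.0, -0.018, 0.011, -0.018], [-0.009, -0.102, -0.995, 1.404], [0.0, 0.0, 0.0, 1.0]]
wrist 68.29905865647582 [[0.232, 0.943, 0.237, 0.059], [0.973, -0.225, -0.057, 0.526], [-0.0, 0.244, -0.97, 0.385], [0.0, 0.0, 0.0, 1.0]]
{'time': 0.15, 'joint_positions': array([ 1.19000423e+00,  3.42535456e-01,  1.52471249e+00, -8.07079907e-06,
        1.27538139e+00, -1.45997025e-01]), 'joint_velocities': array([ 0.0017542 , -0.0010044 , -0.00439821, -0.00150092,  0.00056655,
        0.00124525]), 'effort': array([ 1.74878511e-03, -4.31471586e+01, -2.44350922e+01,  7.17872428e-02,
        5.36973740e-02, -4.66649874e-05]), 'tcp_pos': array([0.12202881, 0.51037979, 0.25124843]), 'eef_rot': array([ 2.46593041e+00,  1.94563615e+00, -1.40526724e-03]), 'force': array([ 0.03705534, -0.39146864, -0.26414556]), 'torque': array([-0.00024006, -0.00796918, -0.05398958]), 'opening': 0.09193407436183648}
```

View pics/scene0.png

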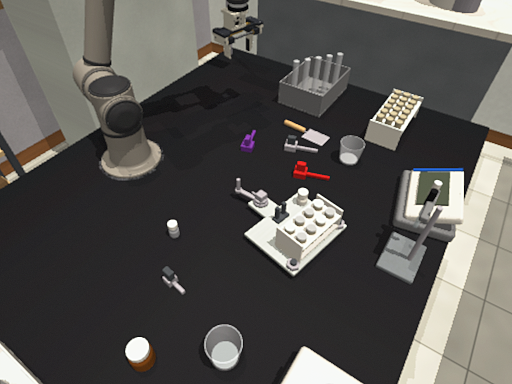

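View pics/top0.png

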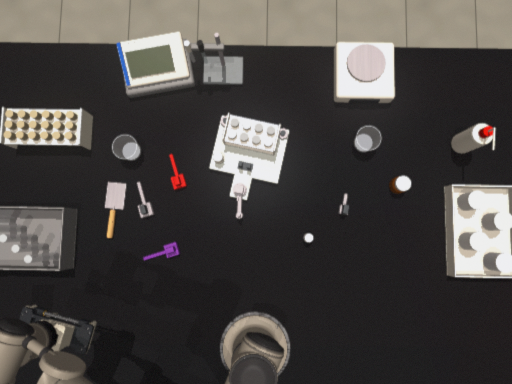

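View pics/wrist0.png

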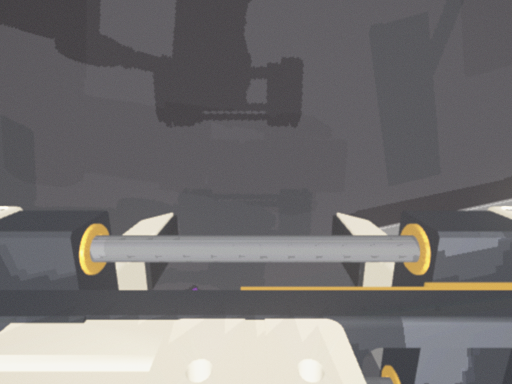

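The candidates for the key, by pixel in the top view, are: grey at (145,205), grey at (345,207), red at (177,178) and purple at (168,251). Red and purple are the look-alikes. I'll pick the grey one with the longer tail, which appears to be the one at (145,205), and check it with a close crop.

```bash
python3 - <<'E'
from h import *
d=load("top0.pkl");im=d["img"][:,:,::-1]
a=cv2.resize(im[175:225,95:195],None,fx=4,fy=4,interpolation=cv2.INTER_CUBIC)
b=cv2.resize(im[175:225,295:395],None,fx=4,fy=4,interpolation=cv2.INTER_CUBIC)
c=cv2.resize(im[105:225,205:295],None,fx=4,fy=4,interpolation=cv2.INTER_CUBIC)
o=np.zeros((480,780,3),np.uint8);o[:200,:400]=a;o[220:420,:400]=b;o[:,410:770]=c
cv2.imwrite("pics/c1.png",o)
s=load("scene0.pkl");im=s["img"][:,:,::-1]
a=cv2.resize(im[125:165,270:350],None,fx=5,fy=5,interpolation=cv2.INTER_CUBIC)
b=cv2.resize(im[260:300,140:220],None,fx=5,fy=5,interpolation=cv2.INTER_CUBIC)
c=cv2.resize(im[165:285,220:350],None,fx=3,fy=3,interpolation=cv2.INTER_CUBIC)
o=np.zeros((420,800,3),np.uint8);o[:200,:400]=a;o[220:420,:400]=b;o[:360,410:800]=c
cv2.imwrite("pics/c2.png",o)
for p in[(138,182),(145,205),(150,214),(345,195),(345,210),(239,187),(240,213),(245,165)]:print(p,cast(d,*p,0.0).round(3))
E
```

```text
(138, 182) [0.545 0.413 0.   ]
(145, 205) [0.466 0.385 0.   ]
(150, 214) [0.435 0.366 0.   ]
(345, 195) [ 0.513 -0.304  0.   ]
(345, 210) [ 0.461 -0.303  0.   ]
(239, 187) [0.534 0.062 0.   ]
(240, 213) [0.444 0.057 0.   ]
(245, 165) [0.612 0.043 0.   ]
```

View pics/c1.png

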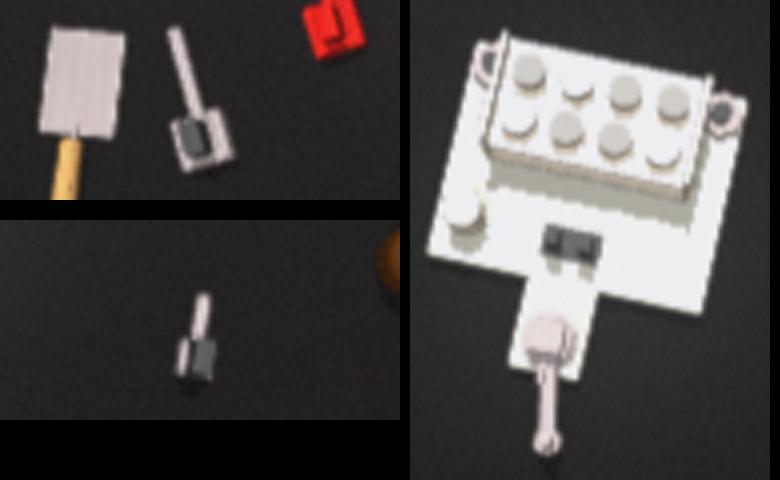

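View pics/c2.png

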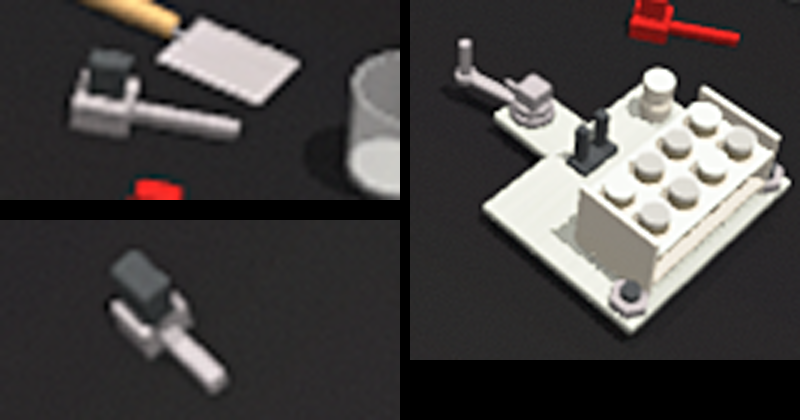

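The left grey key at (145,205) has the larger block and the long tail, so it is the larger one. I'll get coarse poses next.

```bash
cat >> h.py <<'E'
def go(p,yaw=None,s=None):
    """yaw: world angle of tool x (tool down); prints shift fraction & turn fraction"""
    s=s or bot.state(); M=R.from_rotvec(s["eef_rot"]).as_matrix()
    sh=M.T@(np.array(p)-s["tcp_pos"])/0.3
    y0=np.arctan2(M[1,0],M[0,0]); 
    t=0
    if yaw is not None:
        dy=(yaw-y0+np.pi/2)%np.pi-np.pi/2; t=-dy/(np.pi/4)
    print("tcp",s["tcp_pos"].round(4),"yaw",round(np.degrees(y0),2),"j6",s["joint_positions"][5].round(2),"tz",M[:,2].round(4),"SHIFT",sh.round(4),"TURN",round(t,3), "t",s["time"])
E
python3 - <<'E'
from h import *
d=load("top0.pkl")
g=cast(d,143.7,209.5,.054);t=cast(d,138.7,182.5,.013);print("key",g,t)
v=t-g;print(np.degrees(np.arctan2(v[1],v[0])),np.hypot(*v[:2]))
sc=cast(d,238.8,188.8,.07);fk=cast(d,245.5,165.7,.084);v=fk-sc
print("screw",sc,"fork",fk,np.degrees(np.arctan2(v[1],v[0])),np.hypot(*v[:2]))
a=cast(d,205+20/4,105+253/4,.03);b=cast(d,205+293/4,105+312/4,.03);v=a-b
print(np.degrees(np.arctan2(v[1],v[0]))-90)
pg=cast(d,205+135/4,105+440/4,.085);v=pg-sc;print("peg",pg,np.degrees(np.arctan2(v[1],v[0])),np.hypot(*v[:2]))
# camera in tool
print(np.array(bot.snapshot("wrist")["hand_eye"]).round(3))
yaw=np.radians(77)
go([.43,.35,.25],yaw)
E
```

```text
key [0.44748894 0.37306002 0.054     ] [0.54212342 0.40657838 0.013     ]
19.50351545974377 0.10039504444575616
screw [0.52041929 0.05860706 0.07      ] fork [0.59521895 0.03770401 0.084     ] -15.61322290190204 0.07766547700720453
-11.271162453383567
peg [0.43381377 0.05589322 0.085     ] -178.20518592866668 0.0866480311162553
[[ 1.     0.     0.001  0.001]
 [-0.     0.97   0.244 -0.065]
 [-0.001 -0.244  0.97  -0.134]
 [ 0.     0.     0.     1.   ]]
tcp [0.122  0.5104 0.2513] yaw 76.55 j6 -0.15 tz [-3.e-04 -8.e-04 -1.e+00] SHIFT [-0.2812  1.1228  0.0045] TURN -0.01 t 0.2
```

```bash
python3 - <<'E'
from h import *
go([.56,.41,.25],np.radians(109.5))
E
```

```text
tcp [0.122  0.5104 0.2513] yaw 76.55 j6 -0.15 tz [-3.e-04 -8.e-04 -1.e+00] SHIFT [0.0141 1.4977 0.0042] TURN -0.732 t 0.2
```

move_arm --pt "0 0.2 0 -0.15" --pt "0 0.4 0 -0.3" --pt "0 0.6 0 -0.45" --pt "0 0.8 0 -0.6" --pt "0 1 0 -0.73" --gripper 1

```text
time: 0.82
tcp_pos: [0.4157, 0.4401, 0.2516]
eef_rot: [-1.811, -2.567, 0.0]
force: [0.1, 1.3, -0.5]
opening: 0.092
```

```bash
python3 - <<'E'
from h import *
go([.56,.41,.25],np.radians(109.5))
E
```

```text
tcp [0.4157 0.4401 0.2516] yaw 109.6 j6 -1.23 tz [-2.e-04  1.e-04 -1.e+00] SHIFT [-0.2558  0.4196  0.0052] TURN 0.002 t 0.825
```

move_arm --pt "-0.09 0.14 0 0" --pt "-0.18 0.3 0 0" --pt "-0.25 0.42 0 0" --pt "-0.25 0.42 0 0" --pt "-0.25 0.42 0 0"

```text
time: 1.45
tcp_pos: [0.557, 0.412, 0.2512]
eef_rot: [-1.815, -2.563, 0.002]
force: [-0.8, -0.2, -0.7]
opening: 0.0915
```

```bash
python3 - <<'E'
from h import *
d=snap("wrist","pics/w1.png");save(d,"w1.pkl");print(bot.state()["tcp_pos"],bot.state()["joint_velocities"].round(3))
E
```

```text
[0.55662402 0.41234153 0.25161507] [ 0.015 -0.012  0.002 -0.003  0.    -0.002]
```

View pics/w1.png

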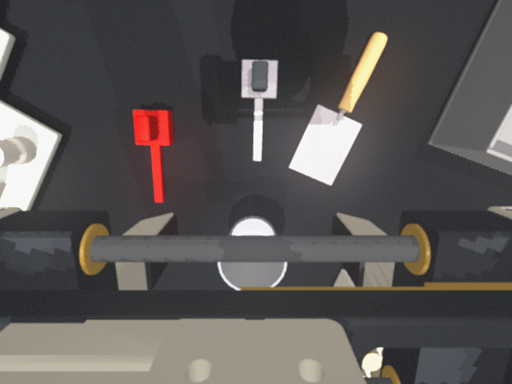

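The key stands at (259,78) with its tail end at (257,160). The spatula is to the right and the red decoy to the left. I'll measure it with a mask.

```bash
python3 - <<'E'
from h import *
d=load("w1.pkl");im=d["img"]
c=cv2.resize(im[45:170,220:300,::-1],None,fx=4,fy=4,interpolation=cv2.INTER_CUBIC);cv2.imwrite("pics/c3.png",c)
g=im.astype(int);roi=np.zeros(im.shape[:2],bool);roi[50:170,230:288]=1
m=((g.min(2)>110)&roi).astype(np.uint8)
# tail: rows 105-158
ys,xs=np.nonzero(m[108:158]);ys+=108
P=np.array([cast(d,x,y,.013)[:2] for x,y in zip(xs,ys)]);l=cv2.fitLine(P.astype(np.float32),cv2.DIST_HUBER,0,.01,.01).ravel()
print("tail yaw",np.degrees(np.arctan2(l[1],l[0]))%180,"pt",l[2:])
ys2,xs2=np.nonzero(m);tipy=ys2.max();tx=xs2[ys2==tipy].mean();print("tip",tx,tipy,cast(d,tx,tipy+.5,.013))
mb=m.copy();mb[101:]=0
dk=((g.max(2)<110)&roi&(g.max(2)>35)).astype(np.uint8)
x,y,w,h=cv2.boundingRect(mb);print("block bbox",x,y,w,h)
for q in[(x,y),(x+w,y),(x,y+h),(x+w,y+h),(x+w/2,y+h/2)]:print(q,cast(d,*q,.022).round(4))
for r in im[78,236:284]:print(int(r.mean()),end=' ')
print()
for r in im[52:112,259]:print(int(r.mean()),end=' ')
E
```

```text
tail yaw 18.271843 pt [0.5123874  0.40119454]
tip 258.0 161 [0.54749968 0.41439696 0.013     ]
block bbox 241 59 37 42
(241, 59) [0.4377 0.3538 0.022 ]
(278, 59) [0.4231 0.3952 0.022 ]
(241, 101) [0.4828 0.3691 0.022 ]
(278, 101) [0.4677 0.4119 0.022 ]
(259.5, 80.0) [0.4524 0.3823 0.022 ]
50 44 45 36 47 113 190 207 203 206 206 197 177 169 165 138 98 89 97 98 99 99 99 101 100 100 99 96 100 98 90 126 195 211 210 210 210 210 211 210 194 111 48 43 48 50 48 50 
43 47 40 45 44 40 43 78 119 102 96 98 100 102 96 99 97 100 99 99 101 99 98 102 102 96 101 94 102 107 109 108 109 109 107 102 91 71 60 97 157 180 186 195 203 179 200 220 222 224 223 223 223 223 222 222 223 222 233 247
```

View pics/c3.png

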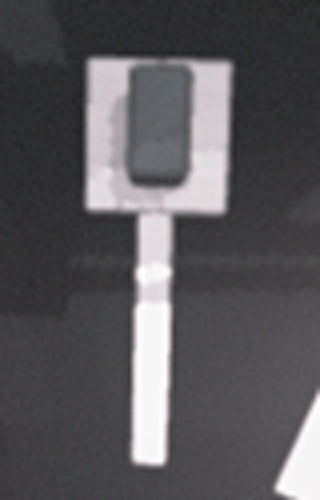

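```bash
python3 - <<'E'
from h import *
go([.4518,.382,.12],np.radians(109))
go([.4518,.382,.053],np.radians(109))
E
```

```text
tcp [0.5566 0.4123 0.2516] yaw 109.44 j6 -1.38 tz [-9.e-04 -0.e+00 -1.e+00] SHIFT [ 0.0208 -0.3628  0.439 ] TURN 0.01 t 1.5
tcp [0.5566 0.4123 0.2516] yaw 109.44 j6 -1.38 tz [-9.e-04 -0.e+00 -1.e+00] SHIFT [ 0.0208 -0.3626  0.6624] TURN 0.01 t 1.5
```

move_arm --pt "0.01 -0.17 0.06 0" --pt "0.02 -0.3 0.2 0.01" --pt "0.021 -0.363 0.35 0.01" --pt "0.021 -0.363 0.44 0.01" --pt "0.021 -0.363 0.44 0.01" --gripper 0.6

```text
time: 2.12
tcp_pos: [0.4506, 0.3817, 0.1186]
eef_rot: [-1.822, -2.557, 0.005]
force: [-0.1, 0.4, 0.7]
opening: 0.0556
```

```bash
python3 - <<'E'
from h import *
go([.4518,.382,.053],np.radians(109))
d=snap("wrist","pics/w2.png")
E
```

```text
tcp [0.4506 0.3817 0.1186] yaw 109.05 j6 -1.33 tz [-0.0032 -0.0019 -1.    ] SHIFT [-1.000e-04  4.900e-03  2.188e-01] TURN 0.001 t 2.125
```

View pics/w2.png

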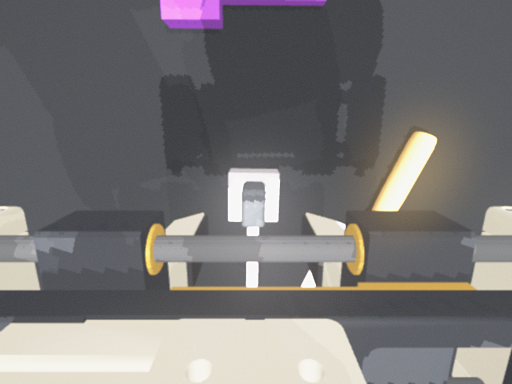

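The key is centred between the fingers at (253,205). Descending to it.

move_arm --pt "0 0.004 0.1 0" --pt "0 0.004 0.17 0" --pt "0 0.004 0.219 0" --pt "0 0.004 0.219 0" --pt "0 0.004 0.219 0"

```text
time: 2.8
tcp_pos: [0.4546, 0.3826, 0.0552]
eef_rot: [1.825, 2.556, 0.003]
force: [0.1, -0.3, 0.0]
opening: 0.0553
```

move_arm --pt "0 0 0 0" --pt "0 0 0 0" --pt "0 0 0 0" --pt "0 0 0 0" --pt "0 0 0 0" --gripper 0 --squeeze 25

```text
time: 3.42
tcp_pos: [0.454, 0.3821, 0.0541]
eef_rot: [1.826, 2.557, 0.0]
force: [-0.2, 0.0, 0.2]
opening: 0.0178
```

```bash
python3 - <<'E'
from h import *
s=bot.state();print(s["force"],s["opening"]);go([.4518,.382,.25])
E
```

```text
[-0.19471397  0.01501558  0.16625186] 0.017786086923663763
tcp [0.454  0.3821 0.0541] yaw 108.94 j6 -1.33 tz [ 1.e-04  1.e-04 -1.e+00] SHIFT [ 0.0022 -0.007  -0.653 ] TURN 0 t 3.425
```

move_arm --pt "0 0 -0.05 0" --pt "0 0 -0.2 0" --pt "0 0 -0.4 0" --pt "0 0 -0.6 0" --pt "0 0 -0.65 0"

```text
time: 4.05
tcp_pos: [0.4551, 0.3829, 0.2545]
eef_rot: [1.823, 2.554, 0.013]
force: [0.1, 0.0, -3.6]
opening: 0.0177
```

```bash
python3 - <<'E'
from h import *
s=bot.state();print(s["force"],s["opening"]);go([.605,.04,.25],np.radians(76.5))
E
```

```text
[ 9.78986312e-02  2.11846907e-03 -3.62104097e+00] 0.017677026865252264
tcp [0.4551 0.3829 0.2545] yaw 108.96 j6 -1.33 tz [ 0.0073  0.0048 -1.    ] SHIFT [-1.2434  0.1012  0.0133] TURN 0.721 t 4.05
```

move_arm --pt "-0.15 0.01 0 0.1" --pt "-0.35 0.03 0 0.25" --pt "-0.55 0.05 0 0.4" --pt "-0.75 0.06 0 0.55" --pt "-0.9 0.08 0 0.7"

```text
time: 4.68
tcp_pos: [0.5642, 0.132, 0.2481]
eef_rot: [-2.455, -1.958, 0.003]
force: [0.1, 0.6, -2.5]
opening: 0.0177
```

```bash
python3 - <<'E'
from h import *
s=bot.state();print(s["force"],s["opening"]);go([.605,.04,.25],np.radians(76.5))
E
```

```text
[ 0.11766905  0.59750228 -2.46923797] 0.017667180117458433
tcp [0.5642 0.132  0.2481] yaw 77.15 j6 -1.25 tz [-2.3e-03 -3.0e-04 -1.0e+00] SHIFT [-0.2689  0.2007 -0.0064] TURN 0.015 t 4.675
```

move_arm --pt "-0.1 0.08 0 0.01" --pt "-0.2 0.16 0 0.02" --pt "-0.26 0.2 0 0.02" --pt "-0.26 0.2 0 0.02" --pt "-0.26 0.2 0 0.02"

```text
time: 5.3
tcp_pos: [0.6053, 0.0464, 0.2488]
eef_rot: [-2.465, -1.946, 0.001]
force: [-0.6, 0.7, -2.3]
opening: 0.0176
```

```bash
python3 - <<'E'
from h import *
d=snap("wrist","pics/w3.png");save(d,"w3.pkl")
d=snap("scene","pics/s3.png");save(d,"s3.pkl")
d=snap("top","pics/t3.png");save(d,"t3.pkl")
s=bot.state();print(s["force"],s["opening"]);go([.605,.04,.25],np.radians(76.5))
E
```

```text
[-0.98356432  0.01549006 -2.54581992] 0.01768784211438829
tcp [0.6056 0.0466 0.2492] yaw 76.64 j6 -1.39 tz [-0.e+00  3.e-04 -1.e+00] SHIFT [-0.0218  0.0032 -0.0028] TURN 0.003 t 5.45
```

View pics/w3.png

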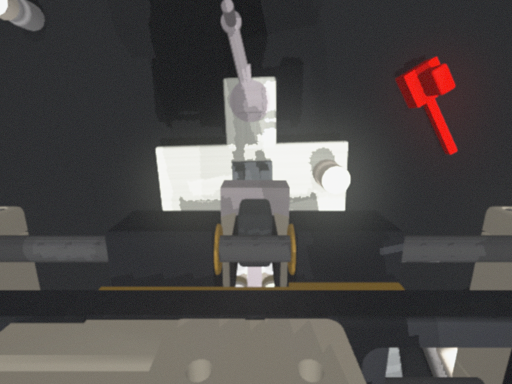

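View pics/s3.png

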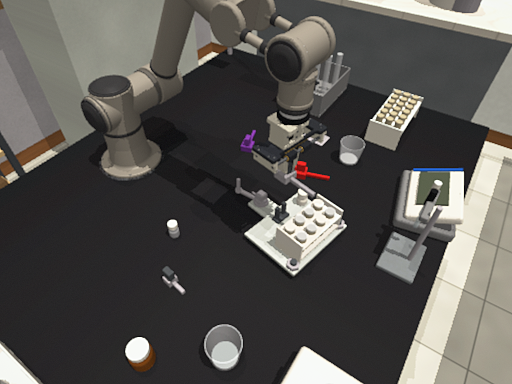

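```bash
python3 - <<'E'
from h import *
d=load("w3.pkl");im=d["img"]
c=cv2.resize(im[0:190,200:300,::-1],None,fx=5,fy=5,interpolation=cv2.INTER_CUBIC)
c2=c[:600];cv2.imwrite("pics/c4.png",np.hstack([c[:475],c[475:]])[:,:800] if 0 else np.hstack([c[:475,:400+100],]) )
c=cv2.resize(im[55:185,140:360,::-1],None,fx=3.6,fy=3.6,interpolation=cv2.INTER_CUBIC);cv2.imwrite("pics/c5.png",c)
E
```

```text
(no output)
```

View pics/c4.png

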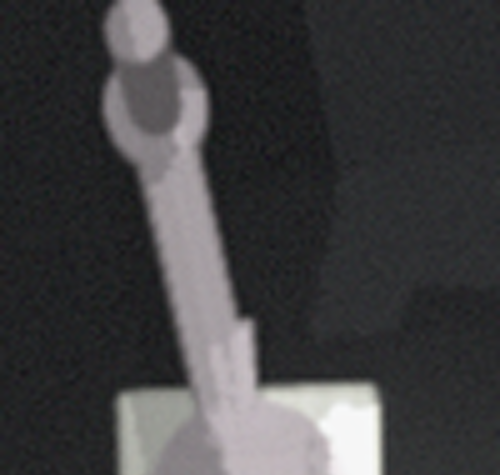

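View pics/c5.png

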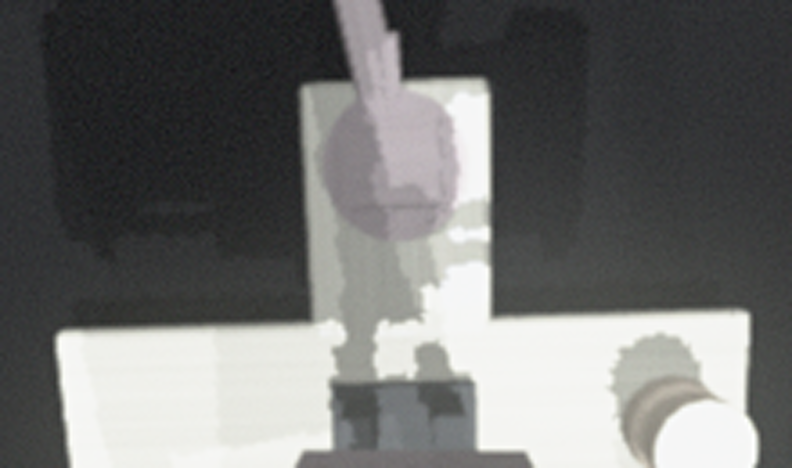

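```bash
python3 - <<'E'
from h import *
d=load("w3.pkl");im=d["img"]
L=[cast(d,223.9,78.6,.03),cast(d,226.7,143.9,.03)];Rr=[cast(d,275.6,77.2,.03),cast(d,276.1,142.5,.03)]
E=[cast(d,156.1,146.7,.03),cast(d,347.8,141.7,.03)]
ang=lambda a,b:np.degrees(np.arctan2((b-a)[1],(b-a)[0]))
print(ang(*L),ang(*Rr),ang(*E), ang(*E)-90, np.linalg.norm(E[1]-E[0]))
th=np.radians(np.mean([ang(*L),ang(*Rr),(ang(*E)-90+90)%180-90]));print(np.degrees(th))
x=np.array([np.cos(th),np.sin(th),0]);y=np.array([-x[1],x[0],0])
print("lug y",[p@y for p in L+Rr],"edge x",[p@x for p in E],"edge y",[p@y for p in E],"lug end x",L[0]@x,Rr[0]@x)
yc=np.mean([p@y for p in L+Rr]);xc=np.mean([p@x for p in E])-.05
print("axis",xc*x+yc*y)
pg=cast(d,227.4,6,.085);ax=xc*x+yc*y;v=pg-ax;print("peg",pg,np.hypot(*v[:2]),(np.degrees(np.arctan2(v[1],v[0])-th))%360)
c=im[70:125,220:285].astype(float);c=np.clip((c-60)*1.6,0,255).astype(np.uint8)
lab=cv2.createCLAHE(4,(3,3)).apply(cv2.cvtColor(im[70:125,220:285],cv2.COLOR_RGB2GRAY))
cv2.imwrite("pics/c6.png",cv2.resize(np.hstack([cv2.cvtColor(c,cv2.COLOR_RGB2GRAY),lab]),None,fx=6,fy=6,interpolation=cv2.INTER_CUBIC))
t=load("top0.pkl")
for n,p in [("ax",ax+[0,0,.07])]: print(proj(t,p),proj(d,p),proj(load("scene0.pkl"),p))
for dx in(-.013,.013):
  for dy in(-.013,.013): print([np.round(proj(q,ax+dx*x+dy*y+[0,0,.07]),1) for q in(t,d,load("scene0.pkl"))])
E
```

```text
-12.270183439974527 -11.871763900033793 78.09522830651711 -11.904771693482886 0.23687926988025557
-12.015573011163736
lug y [np.float64(0.13928017740021748), np.float64(0.13894351122615065), np.float64(0.19974789175453733), np.float64(0.19993768233689824)] edge x [np.float64(0.5495468206306039), np.float64(0.5490887324590537)] edge y [np.float64(0.05146522651222743), np.float64(0.2883440534559415)] lug end x 0.4724434259678425 0.47233535454633485
axis [0.52365962 0.0618175  0.        ]
peg [0.4383357  0.06115242 0.085     ] 0.08532651358494166 192.4621700849376
(np.float64(237.84672699544632), np.float64(187.8019240977259)) (np.float64(249.85297809675552), np.float64(99.92440351836721)) (np.float64(261.93692676284337), np.float64(193.60559888566112))
[array([240.8, 192.5]), array([237.1,  87.2]), array([255.9, 193.5])]
[array([233.1, 190.7]), array([262. ,  86.6]), array([261.9, 189.3])]
[array([242.6, 184.9]), array([238., 113.]), array([262., 198.])]
[array([234.9, 183.1]), array([262.4, 112.4]), array([268. , 193.7])]
```

View pics/c6.png

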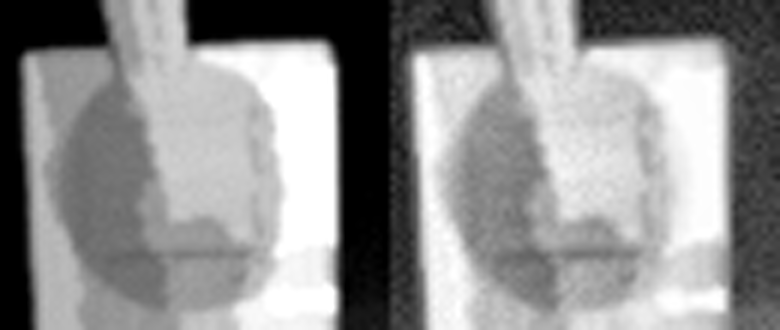

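```bash
python3 - <<'E'
from h import *
d=load("w3.pkl");im=d["img"]
he=np.array(bot.snapshot("wrist")["hand_eye"]);inv=np.linalg.inv(he)
def pt(p):
    q=inv@np.append(p,1);return (d["cx"]+d["f"]*q[0]/q[2],d["cy"]+d["f"]*q[1]/q[2])
for dl in(0,-.002,-.004):
  for z in(.054,.032):
    print(dl,z,[np.round(pt([x,-.021+dl,z]),1) for x in(-.021,.021)])
c=im[165:290,205:305,::-1];c=np.clip((c.astype(float)-20)*1.8,0,255).astype(np.uint8)
cv2.imwrite("pics/c7.png",cv2.resize(c,None,fx=4.5,fy=4.5,interpolation=cv2.INTER_CUBIC))
E
```

```text
0 0.054 [array([222.5, 184.1]), array([284.2, 184.1])]
0 0.032 [array([218.6, 192.4]), array([288. , 192.4])]
-0.002 0.054 [array([222.5, 181.2]), array([284.3, 181.2])]
-0.002 0.032 [array([218.5, 189.2]), array([288.1, 189.2])]
-0.004 0.054 [array([222.4, 178.3]), array([284.4, 178.3])]
-0.004 0.032 [array([218.4, 186. ]), array([288.2, 186. ])]
```

View pics/c7.png

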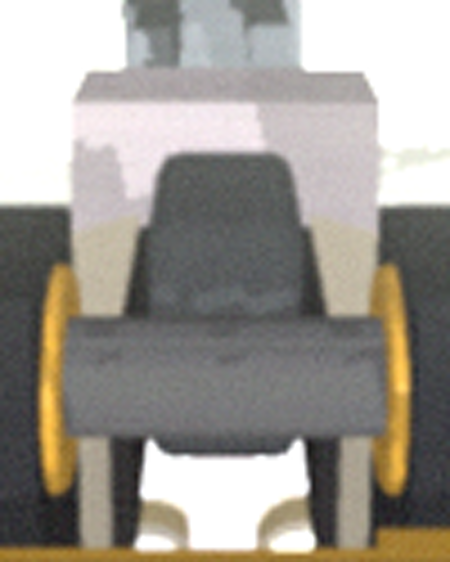

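The wrist view puts the screw axis at (0.5237, 0.0618) and the platform yaw at -12°. The predicted head edges match the seen dark edge at row 112, columns 238–262. In the hand the key sits at tool offset (+1.2, -2.6) mm. Next I'll hover over the screw.

```bash
python3 - <<'E'
from h import *
go([.526,.0601,.16],np.radians(78.5))
E
```

```text
tcp [0.6056 0.0465 0.2492] yaw 76.63 j6 -1.39 tz [ 1.e-04  3.e-04 -1.e+00] SHIFT [-0.0172 -0.2687  0.2973] TURN -0.041 t 5.5
```

move_arm --pt "-0.008 -0.12 0 -0.02" --pt "-0.017 -0.24 0.08 -0.041" --pt "-0.017 -0.269 0.2 -0.041" --pt "-0.017 -0.269 0.297 -0.041" --pt "-0.017 -0.269 0.297 -0.041"

```text
time: 6.12
tcp_pos: [0.5248, 0.0597, 0.1585]
eef_rot: [-2.432, -1.985, 0.005]
force: [0.3, 0.3, -2.5]
opening: 0.0177
```

```bash
python3 - <<'E'
from h import *
go([.526,.0601,.14],np.radians(78.5))
d=snap("wrist","pics/w4.png");save(d,"w4.pkl")
d=snap("scene","pics/s4.png");save(d,"s4.pkl")
go([.526,.0601,.14],np.radians(78.5))
im=d["img"][:,:,::-1];cv2.imwrite("pics/c8.png",cv2.resize(im[135:235,205:345],None,fx=5.5,fy=5.5,interpolation=cv2.INTER_CUBIC))
E
```

```text
tcp [0.5248 0.0597 0.1585] yaw 78.44 j6 -1.4 tz [-4.2e-03  3.0e-04 -1.0e+00] SHIFT [0.002  0.0038 0.0616] TURN -0.001 t 6.125
tcp [0.5269 0.0595 0.1609] yaw 78.42 j6 -1.4 tz [ 1.3e-03  1.0e-04 -1.0e+00] SHIFT [ 0.0015 -0.0034  0.0696] TURN -0.002 t 6.225
```

View pics/w4.png

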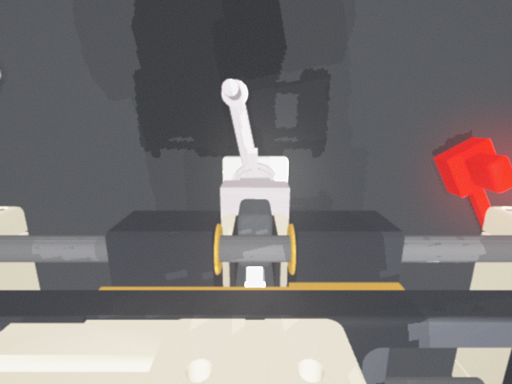

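View pics/c8.png

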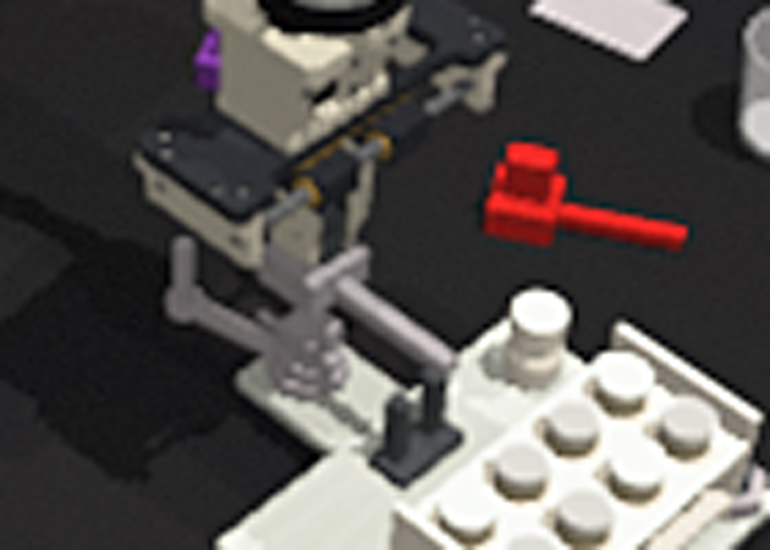

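move_arm --pt "0.001 -0.003 0.05 0" --pt "0.0015 -0.003 0.08 0" --pt "0.0015 -0.003 0.09 0" --pt "0.0015 -0.003 0.09 0" --pt "0.0015 -0.003 0.09 0"

```text
time: 6.85
tcp_pos: [0.5257, 0.0597, 0.1332]
eef_rot: [2.435, 1.985, 0.001]
force: [0.4, 0.1, -2.2]
opening: 0.0178
```

```bash
python3 - <<'E'
from h import *
d=snap("wrist","pics/w5.png");save(d,"w5.pkl")
d=snap("scene","pics/s5.png");save(d,"s5.pkl")
go([.526,.0601,.108],np.radians(78.5));print(bot.state()["force"])
im=d["img"][:,:,::-1];cv2.imwrite("pics/c9.png",cv2.resize(im[165:235,225:325],None,fx=7.5,fy=7.5,interpolation=cv2.INTER_CUBIC))
E
```

```text
tcp [0.5257 0.0598 0.1332] yaw 78.39 j6 -1.4 tz [ 7.e-04  1.e-04 -1.e+00] SHIFT [0.0013 0.0006 0.0841] TURN -0.002 t 6.95
[ 0.03471877  0.68078737 -3.38128732]
```

View pics/c9.png

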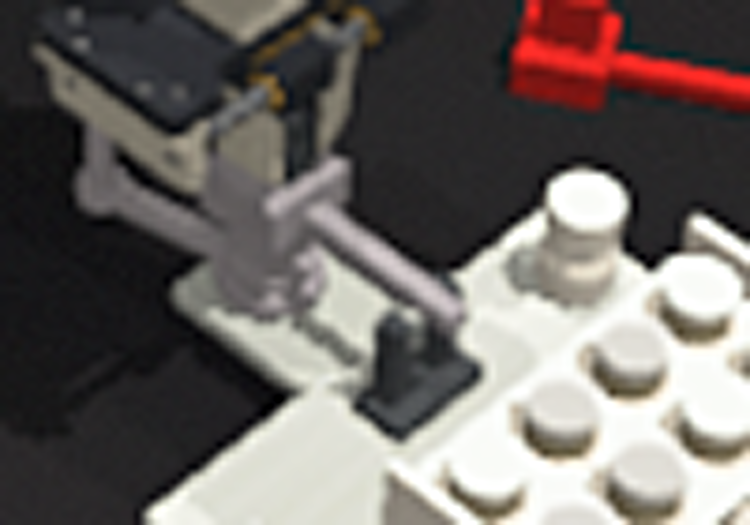

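```bash
python3 - <<'E'
from h import *
d=load("s5.pkl");th=np.radians(-12);x=np.array([np.cos(th),np.sin(th),0]);y=np.array([-x[1],x[0],0]);ax=np.array([.5237,.0618,0])
P=lambda a,b,z:((np.array(proj(d,ax+a*x+b*y+[0,0,z]))-[225,165])*7.5).round(0)
print("prong tops front/back corners")
for yy in(-.019,-.009,.009,.019):print(yy,P(.074,yy,.084),P(.086,yy,.084))
print("tail end top centre",P(.1,0,.0792+.013),"corners",P(.1,-.005,.0922),P(.1,.005,.0922),"tail root top",P(.021,0,.0922), "end bottom",P(.1,-.005,.0822))
w=load("w5.pkl");im=w["img"];cv2.imwrite("pics/c10.png",cv2.resize(im[130:300,200:310,::-1],None,fx=3.5,fy=3.5))
E
```

```text
prong tops front/back corners
-0.019 [380. 316.] [403. 333.]
-0.009 [398. 302.] [421. 319.]
0.009 [429. 279.] [452. 295.]
0.019 [446. 266.] [469. 282.]
tail end top centre [465. 313.] corners [456. 320.] [474. 306.] tail root top [317. 204.] end bottom [454. 337.]
```

View pics/c10.png

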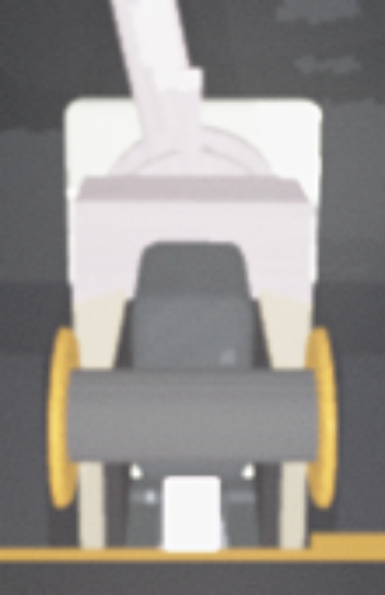

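The wrist view shows the tail centred in the fork gap and the block centred on the lug. Lowering gently.

move_arm --pt "0.001 0.001 0.015 0" --pt "0.001 0.001 0.03 0" --pt "0.001 0.001 0.04 0" --pt "0.001 0.001 0.05 0" --pt "0.001 0.001 0.05 0"

```text
time: 7.58
tcp_pos: [0.5257, 0.06, 0.1176]
eef_rot: [-2.434, -1.985, 0.001]
force: [0.4, -0.6, -2.6]
opening: 0.0179
```

move_arm --pt "0 0 0.01 0" --pt "0 0 0.02 0" --pt "0 0 0.027 0" --pt "0 0 0.031 0" --pt "0 0 0.031 0"

```text
time: 8.2
tcp_pos: [0.5258, 0.0601, 0.1085]
eef_rot: [-2.435, -1.985, 0.0]
force: [-0.2, -0.4, -2.0]
opening: 0.0175
```

```bash
python3 - <<'E'
from h import *
s=bot.state();print(s["force"],s["torque"]);go([.526,.0601,.108],np.radians(78.5))
E
```

```text
[-0.22423119 -0.4472292  -1.96165425] [ 2.03865506e-02 -1.41251427e-02 -1.00667530e-05]
tcp [0.5258 0.0601 0.1085] yaw 78.4 j6 -1.4 tz [-2.e-04  1.e-04 -1.e+00] SHIFT [0.0003 0.0006 0.0017] TURN -0.002 t 8.2
```

move_arm --pt "0 0 0.003 0" --pt "0 0 0.006 0" --pt "0 0 0.006 0" --pt "0 0 0.006 0" --pt "0 0 0.006 0"

```text
time: 8.82
tcp_pos: [0.526, 0.06, 0.108]
eef_rot: [2.434, 1.985, 0.001]
force: [-2.6, -0.6, 7.4]
opening: 0.0179
```

Contact at the expected height. Releasing, then lifting away.

move_arm --pt "0 0 -0.002 0" --pt "0 0 -0.002 0" --pt "0 0 -0.002 0" --pt "0 0 -0.002 0" --pt "0 0 -0.002 0" --gripper 0.45

```text
time: 9.45
tcp_pos: [0.5258, 0.06, 0.1074]
eef_rot: [-2.435, -1.985, -0.0]
force: [-0.3, 0.0, -0.1]
opening: 0.0412
```

move_arm --pt "0 0 -0.03 0" --pt "0 0 -0.1 0" --pt "0 0 -0.2 0" --pt "0 0 -0.33 0" --pt "0 0 -0.45 0"

```text
time: 10.07
tcp_pos: [0.5258, 0.06, 0.2444]
eef_rot: [2.434, 1.985, 0.001]
force: [1.1, 0.2, 0.4]
opening: 0.0412
```

```bash
python3 - <<'E'
from h import *
d=snap("wrist","pics/w6.png");save(d,"w6.pkl")
d=snap("scene","pics/s6.png");save(d,"s6.pkl")
go([.526,.0601,.24],np.radians(78.5))
im=d["img"][:,:,::-1];cv2.imwrite("pics/c11.png",cv2.resize(im[165:235,225:325],None,fx=7.5,fy=7.5,interpolation=cv2.INTER_CUBIC))
E
```

```text
tcp [0.5277 0.06   0.2472] yaw 78.4 j6 -1.4 tz [ 8.7e-03 -2.0e-04 -1.0e+00] SHIFT [-0.0009 -0.0059  0.024 ] TURN -0.002 t 10.175
```

View pics/w6.png

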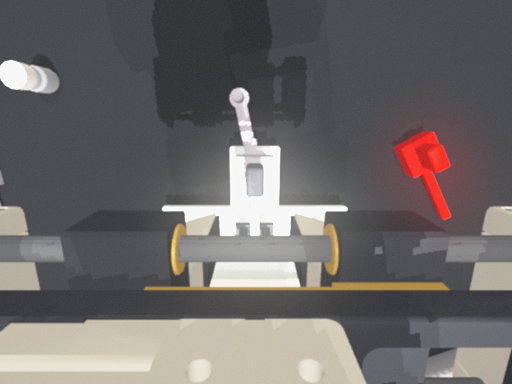

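View pics/c11.png

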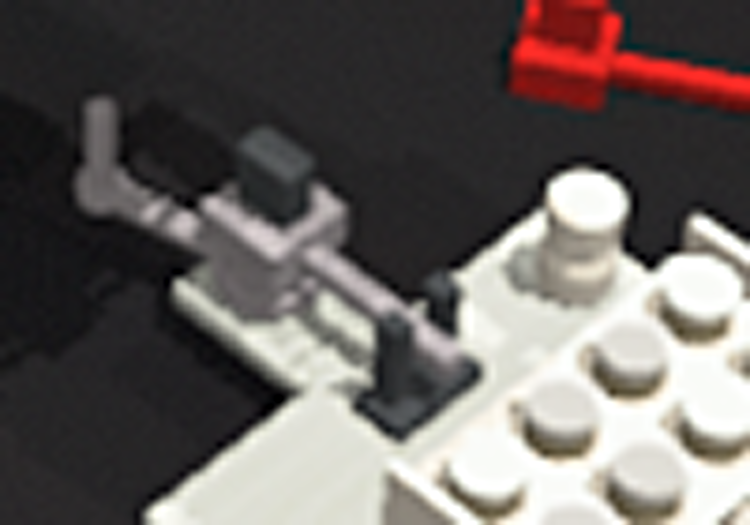

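The key is seated: underside at the lug-head height, tail between the prongs, peg top at (238,95). For the push I'll keep the fingers shut, approach behind the peg and follow its arc. Going there now, at height.

```bash
cat >> h.py <<'E'
AX=np.array([.5237,.0618]);RP=.085
def arc(phi,gap,z):
    """phi world deg of peg; gap = distance tool centre behind peg axis"""
    f=np.radians(phi);t=np.array([np.sin(f),-np.cos(f)])
    c=AX+RP*np.array([np.cos(f),np.sin(f)])-gap*t
    return np.array([*c,z]),f-np.pi
def goarc(phi,gap,z):
    p,y=arc(phi,gap,z); go(p,y)
E
python3 - <<'E'
from h import *
d=load("w6.pkl")
for uv in[(238,95.5)]:
  p=cast(d,*uv,.085)[:2];v=p-AX;print(p,np.hypot(*v),np.degrees(np.arctan2(v[1],v[0]))%360)
goarc(180.5,.04,.15)
E
```

```text
[0.43878538 0.06214577] 0.08491532674584887 179.76669493759047
tcp [0.5277 0.06   0.2472] yaw 78.4 j6 -1.4 tz [ 8.7e-03 -2.0e-04 -1.0e+00] SHIFT [-0.1871 -0.2662  0.3215] TURN 1.731 t 10.175
```

move_arm --pt "-0.03 -0.05 0 0.2" --pt "-0.08 -0.12 0 0.4" --pt "-0.13 -0.19 0 0.6" --pt "-0.187 -0.266 0 0.8" --pt "-0.187 -0.266 0.05 1" --gripper 0 --squeeze 10

```text
time: 10.8
tcp_pos: [0.4353, 0.0206, 0.228]
eef_rot: [3.011, 0.893, 0.002]
force: [-0.1, 0.8, -0.2]
opening: 0.0008
```

```bash
python3 - <<'E'
from h import *
goarc(180,.04,.15)
E
```

```text
tcp [0.4353 0.0206 0.228 ] yaw 33.04 j6 -0.71 tz [ 1.5e-03 -3.0e-04 -1.0e+00] SHIFT [0.0113 0.0025 0.2601] TURN 0.734 t 10.8
```

move_arm --pt "0 0 0.05 0.2" --pt "0.005 0.001 0.12 0.4" --pt "0.011 0.002 0.2 0.6" --pt "0.011 0.002 0.26 0.734" --pt "0.011 0.002 0.26 0.734"

```text
time: 11.42
tcp_pos: [0.4384, 0.0226, 0.1483]
eef_rot: [-3.141, -0.012, 0.005]
force: [0.4, 0.5, 0.1]
opening: 0.0006
```

```bash
python3 - <<'E'
from h import *
d=snap("wrist","pics/w7.png");save(d,"w7.pkl")
d=snap("scene","pics/s7.png")
im=d["img"][:,:,::-1];cv2.imwrite("pics/c12.png",cv2.resize(im[125:245,200:340],None,fx=5,fy=5,interpolation=cv2.INTER_CUBIC))
goarc(180,.035,.085)
E
```

```text
tcp [0.4396 0.0224 0.1498] yaw 0.49 j6 -0.13 tz [ 3.e-04  0.e+00 -1.e+00] SHIFT [-0.003  -0.0147  0.216 ] TURN 0.011 t 11.525
```

View pics/w7.png

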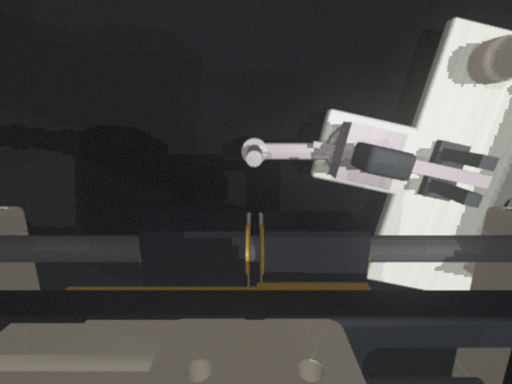

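View pics/c12.png

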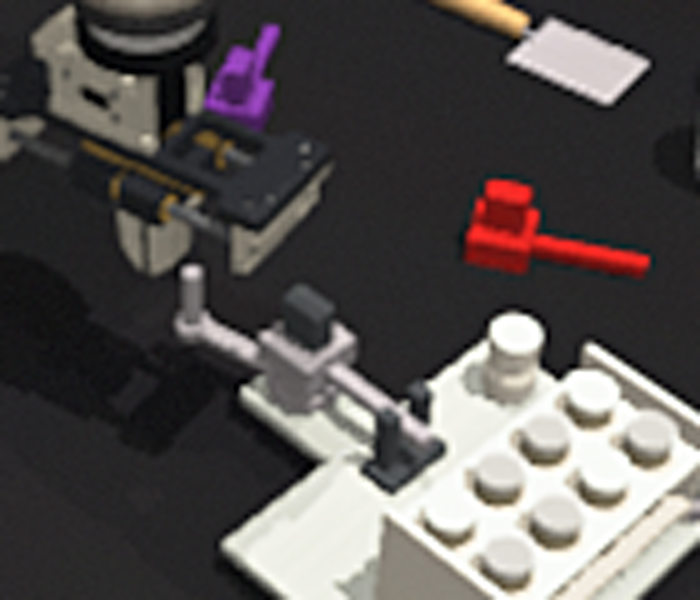

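move_arm --pt "-0.003 0 0.08 0.01" --pt "-0.003 0 0.16 0.01" --pt "-0.003 0 0.216 0.01" --pt "-0.003 -0.01 0.216 0.01" --pt "-0.003 -0.03 0.216 0.01"

```text
time: 12.15
tcp_pos: [0.4393, 0.0316, 0.0856]
eef_rot: [3.142, -0.002, 0.003]
force: [-0.6, 0.4, 0.1]
opening: 0.0008
```

```bash
cat >> h.py <<'E'
def series(phis,gap,z):
    s=bot.state(); M=R.from_rotvec(s["eef_rot"]).as_matrix();y0=np.arctan2(M[1,0],M[0,0]);o=[]
    for f in phis:
        p,y=arc(f,gap,z);sh=M.T@(p-s["tcp_pos"])/.3;dy=(y-y0+np.pi)%(2*np.pi)-np.pi
        o.append([*sh.round(3).tolist(),round(-dy/(np.pi/4),3)])
    print("tcp",s["tcp_pos"].round(4),"yaw",np.degrees(y0).round(1),"F",s["force"].round(2),"t",s["time"]);print(o)
E
python3 - <<'E'
from h import *
series([180,176,172,168,164],.0155,.085)
E
```

```text
tcp [0.4393 0.0316 0.0856] yaw -0.1 F [-0.6   0.38  0.14] t 12.15
[[-0.002, -0.049, 0.002, np.float64(-0.002)], [-0.005, -0.069, 0.002, np.float64(0.087)], [-0.006, -0.089, 0.002, np.float64(0.176)], [-0.007, -0.109, 0.002, np.float64(0.265)], [-0.005, -0.129, 0.002, np.float64(0.354)]]
```

move_arm --pt "-0.002 -0.04 0.002 0" --pt "-0.005 -0.069 0.002 0.087" --pt "-0.006 -0.089 0.002 0.176" --pt "-0.007 -0.109 0.002 0.265" --pt "-0.005 -0.129 0.002 0.354"

```text
time: 12.78
tcp_pos: [0.4372, 0.0711, 0.0846]
eef_rot: [-3.11, 0.44, -0.002]
force: [0.6, -0.3, -0.1]
opening: 0.0004
```

```bash
python3 - <<'E'
from h import *
d=snap("wrist","pics/w8.png")
d=snap("scene","pics/s8.png")
im=d["img"][:,:,::-1];cv2.imwrite("pics/c13.png",cv2.resize(im[125:245,200:340],None,fx=5,fy=5,interpolation=cv2.INTER_CUBIC))
series([160,155,150,145,140],.0155,.085)
E
```

```text
tcp [0.4373 0.0712 0.0846] yaw -16.0 F [ 0.19 -0.93 -0.85] t 12.875
[[-0.001, -0.018, -0.001, np.float64(0.09)], [-0.002, -0.043, -0.001, np.float64(0.201)], [-0.002, -0.068, -0.001, np.float64(0.312)], [0.001, -0.093, -0.001, np.float64(0.423)], [0.006, -0.117, -0.001, np.float64(0.534)]]
```

View pics/c13.png

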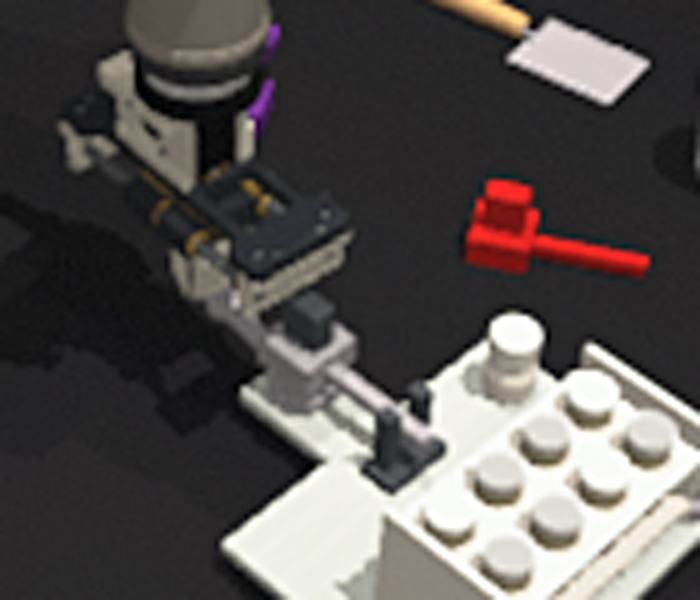

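View pics/w8.png

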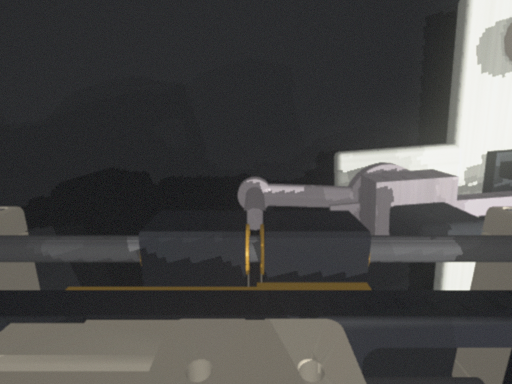

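The peg is being pushed and the lever base is at (255,195). Continuing round the arc.

move_arm --pt "-0.001 -0.018 0 0.09" --pt "-0.002 -0.043 0 0.2" --pt "-0.002 -0.068 0 0.31" --pt "0.001 -0.093 0 0.42" --pt "0.006 -0.117 0 0.53"

```text
time: 13.5
tcp_pos: [0.4485, 0.1039, 0.0844]
eef_rot: [-2.953, 1.072, -0.0]
force: [-1.0, -1.0, 0.4]
opening: 0.0003
```

```bash
python3 - <<'E'
from h import *
series([136,132,128,124,120],.0155,.085)
E
```

```text
tcp [0.4485 0.1039 0.0844] yaw -39.9 F [-1.04 -1.01  0.39] t 13.5
[[-0.004, -0.022, -0.002, np.float64(0.091)], [-0.006, -0.042, -0.002, np.float64(0.18)], [-0.006, -0.062, -0.002, np.float64(0.269)], [-0.004, -0.082, -0.002, np.float64(0.358)], [-0.002, -0.102, -0.002, np.float64(0.447)]]
```

move_arm --pt "-0.004 -0.022 -0.001 0.09" --pt "-0.006 -0.042 -0.001 0.18" --pt "-0.006 -0.062 -0.001 0.27" --pt "-0.004 -0.082 -0.001 0.36" --pt "-0.002 -0.102 -0.001 0.45"

```text
time: 14.12
tcp_pos: [0.4678, 0.1276, 0.0847]
eef_rot: [-2.719, 1.574, -0.001]
force: [0.1, -0.4, 0.5]
opening: 0.0005
```

```bash
python3 - <<'E'
from h import *
d=snap("wrist","pics/w9.png")
d=snap("scene","pics/s9.png")
im=d["img"][:,:,::-1];cv2.imwrite("pics/c14.png",cv2.resize(im[125:245,200:340],None,fx=5,fy=5,interpolation=cv2.INTER_CUBIC))
series([118,116,114,113,112],.0155,.085)
E
```

```text
tcp [0.4681 0.1277 0.0847] yaw -60.0 F [-0.42 -0.69  0.67] t 14.225
[[-0.002, -0.009, -0.001, np.float64(0.044)], [-0.003, -0.019, -0.001, np.float64(0.088)], [-0.004, -0.029, -0.001, np.float64(0.133)], [-0.005, -0.034, -0.001, np.float64(0.155)], [-0.005, -0.039, -0.001, np.float64(0.177)]]
```

View pics/c14.png

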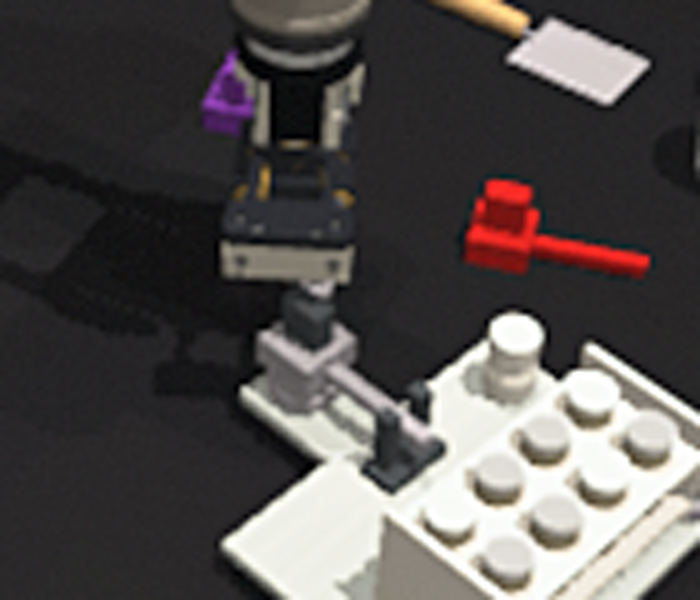

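View pics/w9.png

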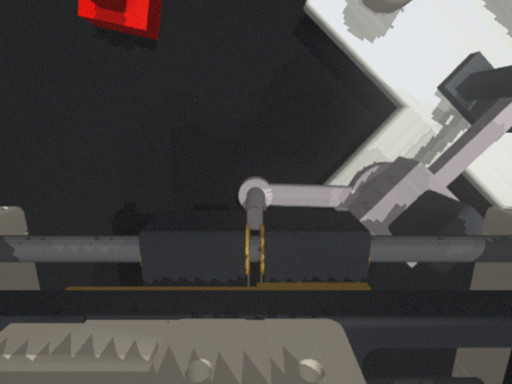

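move_arm --pt "-0.002 -0.009 0 0.044" --pt "-0.003 -0.019 0 0.088" --pt "-0.004 -0.029 0 0.133" --pt "-0.005 -0.034 0 0.155" --pt "-0.005 -0.039 0 0.177"

```text
time: 14.85
tcp_pos: [0.4769, 0.1344, 0.0844]
eef_rot: [-2.604, 1.758, 0.0]
force: [-0.6, 0.4, 0.1]
opening: 0.0004
```

```bash
cat >> h.py <<'E'
def tf():
    F=[];
    for i in range(1):
        s=bot.state();M=R.from_rotvec(s["eef_rot"]).as_matrix();f=M.T@s["force"]
        c=s["tcp_pos"][:2]-AX; 
    # peg phi from contact geometry
    t=-M[:2,1]; peg=c+.0155*t
    print("tool force",f.round(2),"torque",s["torque"].round(3),"peg r",np.hypot(*peg).round(4),"phi",np.degrees(np.arctan2(peg[1],peg[0])).round(2),"opening",s["opening"])
E
python3 - <<'E'
from h import *
tf();series([111.4,110.8,110.2,109.6,109],.0155,.085)
E
```

```text
tool force [-0.57  0.43 -0.14] torque [-0.165  0.24  -0.05 ] peg r 0.0848 phi 112.44 opening 0.00042368252694924963
tcp [0.4769 0.1344 0.0844] yaw -68.0 F [-0.62  0.37  0.14] t 14.85
[[-0.001, -0.005, -0.002, np.float64(0.012)], [-0.001, -0.008, -0.002, np.float64(0.026)], [-0.002, -0.011, -0.002, np.float64(0.039)], [-0.002, -0.014, -0.002, np.float64(0.052)], [-0.003, -0.017, -0.002, np.float64(0.066)]]
```

move_arm --pt "-0.001 -0.005 0 0.02" --pt "-0.002 -0.01 0 0.04" --pt "-0.003 -0.017 -0.001 0.066" --pt "-0.003 -0.017 -0.001 0.066" --pt "-0.003 -0.017 -0.001 0.066"

```text
time: 15.48
tcp_pos: [0.4815, 0.1372, 0.0846]
eef_rot: [-2.557, 1.825, 0.0]
force: [0.5, -0.1, -0.3]
opening: 0.0007
```

```bash
python3 - <<'E'
from h import *
tf();series([108,107,106],.0155,.085)
E
```

```text
tool force [ 0.22 -0.41  0.35] torque [-0.115  0.176 -0.022] peg r 0.085 phi 108.94 opening 0.0007354207237032615
tcp [0.4815 0.1372 0.0846] yaw -71.0 F [ 0.46 -0.07 -0.35] t 15.475
[[-0.001, -0.005, -0.001, np.float64(0.021)], [-0.002, -0.01, -0.001, np.float64(0.043)], [-0.002, -0.015, -0.001, np.float64(0.066)]]
```

move_arm --pt "-0.001 -0.005 0 0.02" --pt "-0.002 -0.01 0 0.04" --pt "-0.002 -0.015 -0.001 0.066" --pt "-0.002 -0.015 -0.001 0.066" --pt "-0.002 -0.015 -0.001 0.066"

```text
time: 16.1
tcp_pos: [0.4856, 0.1392, 0.0849]
eef_rot: [-2.509, 1.891, -0.0]
force: [0.7, 0.0, -0.5]
opening: 0.0004
```

```bash
python3 - <<'E'
from h import *
tf();series([105,104,103],.0155,.085)
E
```

```text
tool force [ 0.16 -0.7   0.47] torque [-0.054  0.142 -0.071] peg r 0.0849 phi 105.88 opening 0.00038005640598401613
tcp [0.4856 0.1392 0.0849] yaw -74.0 F [ 0.71  0.04 -0.47] t 16.1
[[-0.001, -0.004, -0.0, np.float64(0.022)], [-0.002, -0.009, -0.0, np.float64(0.044)], [-0.003, -0.014, -0.0, np.float64(0.066)]]
```

move_arm --pt "-0.001 -0.005 0 0.02" --pt "-0.002 -0.01 0 0.04" --pt "-0.002 -0.016 0 0.066" --pt "-0.002 -0.016 0 0.066" --pt "-0.002 -0.016 0 0.066"

```text
time: 16.73
tcp_pos: [0.49, 0.1411, 0.0849]
eef_rot: [-2.459, 1.955, -0.0]
force: [0.2, 0.3, 0.2]
opening: 0.0008
```

```bash
python3 - <<'E'
from h import *
tf();series([102,101,100],.0155,.085)
E
```

```text
tool force [-0.28 -0.29 -0.21] torque [-0.059  0.142 -0.036] peg r 0.0848 phi 102.65 opening 0.0007775785120040075
tcp [0.49   0.1411 0.0849] yaw -77.0 F [0.22 0.34 0.21] t 16.725
[[-0.001, -0.003, -0.0, np.float64(0.023)], [-0.002, -0.008, -0.0, np.float64(0.045)], [-0.003, -0.013, -0.0, np.float64(0.067)]]
```

move_arm --pt "-0.001 -0.005 0 0.02" --pt "-0.002 -0.01 0 0.04" --pt "-0.003 -0.015 0 0.066" --pt "-0.003 -0.015 0 0.066" --pt "-0.003 -0.015 0 0.066"

```text
time: 17.35
tcp_pos: [0.4942, 0.143, 0.0849]
eef_rot: [-2.407, 2.018, -0.0]
force: [0.4, -0.2, 0.2]
opening: 0.0003
```

```bash
python3 - <<'E'
from h import *
tf();series([99,98,97],.0155,.085)
E
```

```text
tool force [ 0.25 -0.37 -0.24] torque [-0.017  0.14   0.005] peg r 0.0851 phi 99.64 opening 0.00030778298917134286
tcp [0.4942 0.143  0.0849] yaw -80.0 F [ 0.41 -0.18  0.24] t 17.35
[[-0.001, -0.003, -0.0, np.float64(0.023)], [-0.001, -0.008, -0.0, np.float64(0.045)], [-0.002, -0.013, -0.0, np.float64(0.068)]]
```

move_arm --pt "-0.001 -0.005 0 0.02" --pt "-0.002 -0.01 0 0.04" --pt "-0.003 -0.015 0 0.066" --pt "-0.003 -0.015 0 0.066" --pt "-0.003 -0.015 0 0.066"

```text
time: 17.98
tcp_pos: [0.4985, 0.1447, 0.0849]
eef_rot: [-2.354, 2.08, -0.0]
force: [0.2, -0.2, -0.2]
opening: 0.0005
```

```bash
python3 - <<'E'
from h import *
d=snap("wrist","pics/w10.png")
d=snap("scene","pics/s10.png")
im=d["img"][:,:,::-1];cv2.imwrite("pics/c15.png",cv2.resize(im[125:245,200:340],None,fx=5,fy=5,interpolation=cv2.INTER_CUBIC))
tf();series([96,95,94],.0155,.085)
E
```

```text
tool force [ 0.65 -0.19 -0.69] torque [-0.043  0.173  0.044] peg r 0.0853 phi 96.66 opening 0.0007408478930618595
tcp [0.4984 0.1446 0.0849] yaw -82.9 F [ 0.27 -0.62  0.69] t 18.075
[[0.0, -0.003, -0.0, np.float64(0.024)], [-0.001, -0.008, -0.0, np.float64(0.046)], [-0.001, -0.013, -0.0, np.float64(0.068)]]
```

View pics/w10.png

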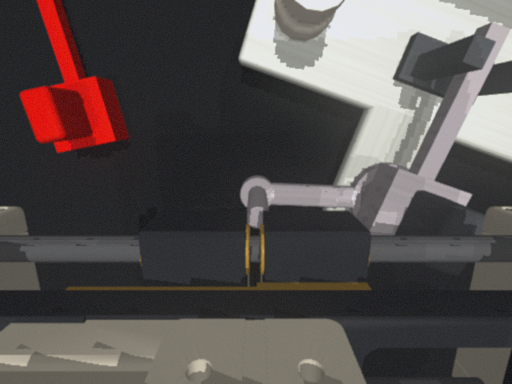

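View pics/c15.png

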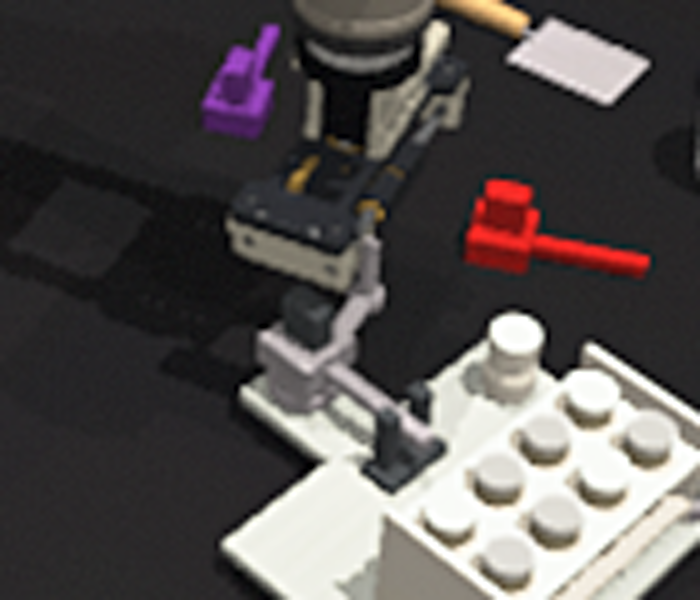

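Free running so far: the lever is at about 109° from platform x and the force is still below 1 N. The key is in place. Continuing to feel for the seat.

move_arm --pt "0 -0.005 0 0.02" --pt "-0.001 -0.01 0 0.04" --pt "-0.002 -0.015 0 0.066" --pt "-0.002 -0.015 0 0.066" --pt "-0.002 -0.015 0 0.066"

```text
time: 18.7
tcp_pos: [0.5029, 0.1457, 0.0849]
eef_rot: [-2.299, 2.14, -0.0]
force: [0.2, -0.8, 1.3]
opening: 0.0007
```

```bash
python3 - <<'E'
from h import *
tf();series([93,92,91],.0155,.085)
E
```

```text
tool force [ 0.84 -0.1  -1.26] torque [-0.191  0.264 -0.02 ] peg r 0.0852 phi 93.62 opening 0.000710777216926749
tcp [0.5029 0.1457 0.0849] yaw -85.9 F [ 0.16 -0.83  1.26] t 18.7
[[-0.0, -0.003, -0.0, np.float64(0.025)], [-0.001, -0.008, -0.0, np.float64(0.047)], [-0.002, -0.013, -0.0, np.float64(0.069)]]
```

move_arm --pt "0 -0.005 0 0.02" --pt "-0.001 -0.01 0 0.04" --pt "-0.002 -0.015 0 0.066" --pt "-0.002 -0.015 0 0.066" --pt "-0.002 -0.015 0 0.066"

```text
time: 19.32
tcp_pos: [0.5074, 0.1467, 0.0849]
eef_rot: [-2.243, 2.199, -0.0]
force: [-0.0, 0.6, -0.8]
opening: 0.0005
```

```bash
python3 - <<'E'
from h import *
tf();series([90,89,88],.0155,.085)
E
```

```text
tool force [-0.58  0.03  0.82] torque [-0.161  0.289 -0.016] peg r 0.0852 phi 90.55 opening 0.0005305233314979505
tcp [0.5074 0.1467 0.0849] yaw -88.9 F [-0.04  0.58 -0.82] t 19.325
[[-0.0, -0.003, -0.0, np.float64(0.025)], [-0.001, -0.008, -0.0, np.float64(0.047)], [-0.002, -0.013, -0.0, np.float64(0.07)]]
```

move_arm --pt "0 -0.005 0 0.02" --pt "-0.001 -0.01 0 0.04" --pt "-0.002 -0.015 0 0.066" --pt "-0.002 -0.015 0 0.066" --pt "-0.002 -0.015 0 0.066"

```text
time: 19.95
tcp_pos: [0.5119, 0.1473, 0.0849]
eef_rot: [-2.185, 2.257, -0.0]
force: [-0.0, -1.0, -0.5]
opening: 0.0002
```

```bash
python3 - <<'E'
from h import *
tf();series([87,86,85],.0155,.085)
E
```

```text
tool force [ 0.96 -0.01  0.49] torque [-0.223  0.374 -0.079] peg r 0.0851 phi 87.54 opening 0.000152819431186336
tcp [0.5119 0.1473 0.0849] yaw -91.8 F [-0.02 -0.96 -0.49] t 19.95
[[-0.001, -0.003, -0.0, np.float64(0.026)], [-0.001, -0.008, -0.0, np.float64(0.048)], [-0.002, -0.013, -0.0, np.float64(0.07)]]
```

move_arm --pt "0 -0.005 0 0.02" --pt "-0.001 -0.01 0 0.04" --pt "-0.002 -0.015 0 0.066" --pt "-0.002 -0.015 0 0.066" --pt "-0.002 -0.015 0 0.066"

```text
time: 20.58
tcp_pos: [0.5155, 0.1479, 0.0847]
eef_rot: [2.125, -2.312, -0.002]
force: [-5.9, 0.9, 2.0]
opening: 0.0004
```

```bash
python3 - <<'E'
from h import *
tf();series([84,83,82],.0155,.085)
E
```

```text
tool force [-0.39  5.91 -1.99] torque [-0.023  1.033 -0.02 ] peg r 0.0851 phi 85.13 opening 0.0003958103290585906
tcp [0.5155 0.1479 0.0847] yaw -94.8 F [-5.85  0.89  2.  ] t 20.575
[[-0.001, -0.006, -0.001, np.float64(0.026)], [-0.002, -0.011, -0.001, np.float64(0.048)], [-0.002, -0.016, -0.001, np.float64(0.07)]]
```

The force has risen to 5.9 N. I'll check that it is the seat and fork before pushing further.

```bash
python3 - <<'E'
from h import *
d=snap("wrist","pics/w11.png")
d=snap("scene","pics/s11.png")
im=d["img"][:,:,::-1];cv2.imwrite("pics/c16.png",cv2.resize(im[125:245,200:340],None,fx=5,fy=5,interpolation=cv2.INTER_CUBIC))
tf()
E
```

```text
tool force [-0.7   4.79 -2.16] torque [-0.023  1.038  0.053] peg r 0.0851 phi 85.14 opening 0.0006271446863986999
```

View pics/w11.png

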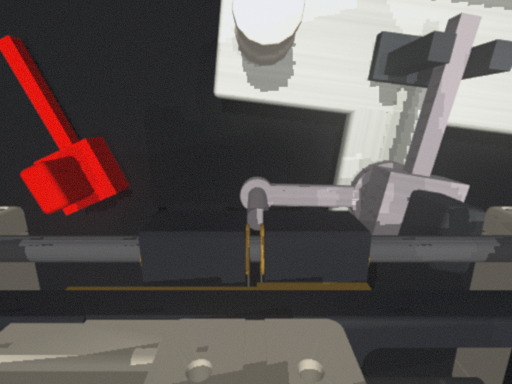

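View pics/c16.png

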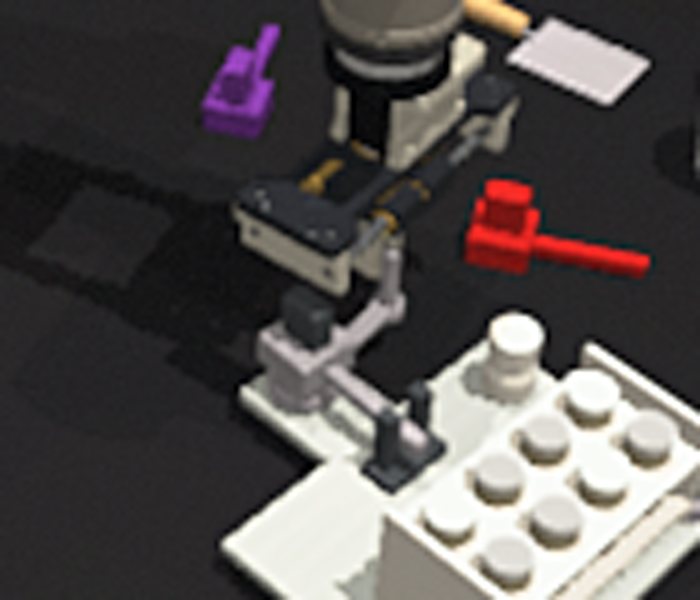

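The tail has swung onto the -y prong at wrist pixel (440,50), so the fork is carrying the load. Pushing a little more, to about 8 N.

move_arm --pt "0 -0.002 0 0.006" --pt "0 -0.004 0 0.012" --pt "0 -0.004 0 0.012" --pt "0 -0.004 0 0.012" --pt "0 -0.004 0 0.012"

```text
time: 21.3
tcp_pos: [0.5161, 0.1479, 0.0847]
eef_rot: [2.113, -2.322, -0.003]
force: [-8.2, 0.5, 2.1]
opening: 0.0005
```

```bash
python3 - <<'E'
from h import *
tf()
E
```

```text
tool force [ 0.26  8.18 -2.1 ] torque [0.068 1.303 0.017] peg r 0.085 phi 84.71 opening 0.0005058134105116177
```

move_arm --pt "0 0 0 0" --pt "0 0 0 0" --pt "0 0 0 0" --pt "0 0 0 0" --pt "0 0 0 0"

```text
time: 21.92
tcp_pos: [0.5161, 0.1479, 0.0847]
eef_rot: [2.113, -2.322, -0.003]
force: [-5.5, 1.3, 2.4]
opening: 0.0005
```

```bash
python3 - <<'E'
from h import *
tf()
E
```

```text
tool force [-0.78  5.62 -2.33] torque [ 0.111  1.267 -0.032] peg r 0.085 phi 84.71 opening 0.0004944786937392085
```

```bash
python3 - <<'E'
from h import *
for i in range(8): bot.snapshot("top"); tf()
E
```

```text
tool force [ 0.31  5.94 -3.47] torque [ 0.136  1.322 -0.039] peg r 0.0851 phi 84.73 opening 0.0004128001300634053
tool force [-0.1   5.6  -2.36] torque [ 0.172  1.259 -0.04 ] peg r 0.085 phi 84.71 opening 0.000536422919718681
tool force [-0.1   6.69 -2.81] torque [ 0.133  1.291 -0.019] peg r 0.085 phi 84.71 opening 0.00037009539365515646
tool force [-0.32  7.37 -3.31] torque [0.146 1.279 0.007] peg r 0.085 phi 84.72 opening 0.00040060541700528783
tool force [-0.35  6.96 -2.05] torque [ 0.151  1.297 -0.054] peg r 0.085 phi 84.71 opening 0.0005005199255707946
tool force [-0.4   6.04 -3.6 ] torque [ 0.129  1.285 -0.038] peg r 0.085 phi 84.72 opening 0.0002842828092774469
tool force [-0.03  7.12 -3.02] torque [ 0.125  1.264 -0.033] peg r 0.085 phi 84.72 opening 0.0005279309883639593
tool force [-0.76  6.8  -2.91] torque [ 0.081  1.283 -0.016] peg r 0.085 phi 84.72 opening 0.000475895691403242
```

The mean is about 6.6 N, so one more small increment.

move_arm --pt "0 -0.002 0 0.006" --pt "0 -0.004 0 0.012" --pt "0 -0.004 0 0.012" --pt "0 -0.004 0 0.012" --pt "0 -0.004 0 0.012"

```text
time: 22.95
tcp_pos: [0.5167, 0.148, 0.0846]
eef_rot: [2.102, -2.331, -0.005]
force: [-8.2, 1.4, 3.9]
opening: 0.0002
```

```bash
python3 - <<'E'
from h import *
for i in range(6): bot.snapshot("top"); tf()
E
```

```text
tool force [-1.32  9.04 -3.89] torque [ 2.330e-01  1.526e+00 -1.000e-03] peg r 0.085 phi 84.31 opening 0.0007772445868249587
tool force [-0.76  9.64 -4.25] torque [ 0.236  1.579 -0.015] peg r 0.085 phi 84.3 opening 0.0008061818201928782
tool force [-0.5   8.66 -3.17] torque [0.229 1.646 0.017] peg r 0.085 phi 84.32 opening 0.0002193236895116399
tool force [-0.89  9.61 -3.45] torque [ 0.248  1.571 -0.048] peg r 0.085 phi 84.3 opening -0.00013388775488821635
tool force [-1.07  7.53 -4.53] torque [0.266 1.57  0.006] peg r 0.085 phi 84.3 opening 0.00018658963481894955
tool force [-1.05  8.77 -3.1 ] torque [ 0.182  1.564 -0.038] peg r 0.085 phi 84.3 opening 0.00022608572831026849
```

The mean is now about 8.8 N, which is tight. Backing off the peg, then rising.

move_arm --pt "0 0.01 0 0" --pt "0 0.03 0 0" --pt "0 0.07 0 0" --pt "0 0.12 0 0" --pt "0 0.12 0 0"

```text
time: 23.88
tcp_pos: [0.4819, 0.1514, 0.085]
eef_rot: [2.105, -2.332, -0.0]
force: [0.8, 0.2, -0.4]
opening: 0.0004
```

move_arm --pt "0 0 -0.1 0" --pt "0 0 -0.25 0" --pt "0 0 -0.4 0" --pt "0 0 -0.5 0" --pt "0 0 -0.5 0"

```text
time: 24.5
tcp_pos: [0.4845, 0.1514, 0.2375]
eef_rot: [-2.1, 2.329, -0.006]
force: [-0.0, 0.0, 0.1]
opening: 0.0004
```

```bash
python3 - <<'E'
from h import *
d=snap("wrist","pics/w12.png");save(d,"w12.pkl")
d=snap("scene","pics/s12.png");save(d,"s12.pkl")
im=d["img"][:,:,::-1];cv2.imwrite("pics/c17.png",cv2.resize(im[125:245,200:340],None,fx=5,fy=5,interpolation=cv2.INTER_CUBIC))
d=snap("top","pics/t12.png");tf()
E
```

```text
tool force [-0.35  0.34  0.14] torque [-0.056  0.187  0.056] peg r 0.0915 phi 106.39 opening 0.00033183940414901244
```

View pics/w12.png

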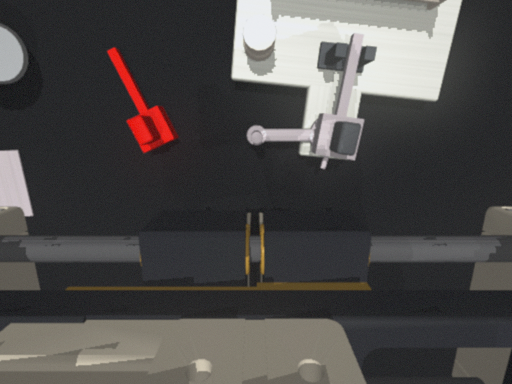

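View pics/c17.png

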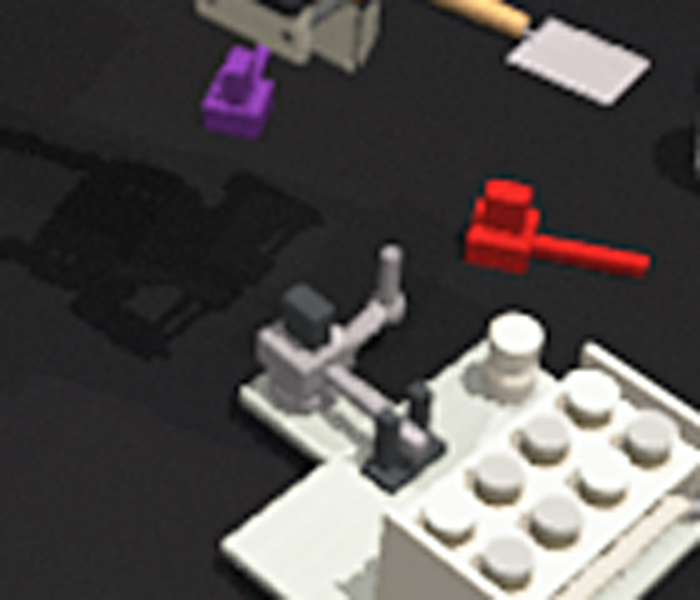

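View pics/s12.png

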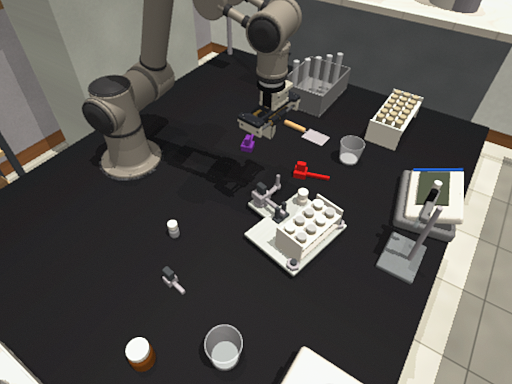

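The key stands on the screw with its tail in the fork, the lever is to +y, and nothing else has moved. I'll check the index and key numbers, then hand in.

```bash
python3 - <<'E'
from h import *
d=load("w12.pkl");th=np.radians(-12);B=np.array([[np.cos(th),np.sin(th)],[-np.sin(th),np.cos(th)]])
for n,uv,z in[("index tip",(323.5,166),.049),("peg top",(256,134),.085),("tail end top",(357,36),.067),("grip top",(349,137),.108)]:
    print(n,(B@(cast(d,*uv,z)[:2]-AX)).round(4))
bot.close_job()
E
```

```text
index tip [-0.0363  0.003 ]
peg top [-0.0068  0.0844]
tail end top [ 0.0965 -0.0038]
grip top [ 0.0008 -0.0005]
the job is handed in; nothing more can be done
```

I set the larger key (left of the platform) on the screw with its tail between the prongs and let go of it. I then turned the jam nut clockwise by its peg until it was tight. The job was handed in after about 25 s of the 58 s; it gives no verdict.

- **Tightening:** the mean push at the peg was about 8.8 N over the last readings, with single readings up to 9.6 N. I held it for about a third of a second. The tail visibly swung onto the -y prong. I could not read the fork force directly; I estimate it at about 8 N.
- **Final positions (platform frame, from the last wrist image):**
  - **Key:** the grip is within 1 mm of the screw axis, and the tail end is at y = -4 mm, inside the ±12 mm limit.
  - **Lever peg:** it is at y = +84 mm, over the 55 mm needed.
  - **Index tip:** it is about 3 mm off its nominal -x line, well inside the 12.5 mm limit. I did not measure its exact starting point.
- **Surroundings:** by eye in the last scene view, nothing else had moved, and the gripper was clear at 0.24 m height. I did not measure the other objects.
- **Disagreement:** force readings scattered by about ±1 N. At first I took 8.2 N as tight, but repeated readings averaged 6.6 N, so I added one more 1.2 mm step. No check failed.

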